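# Swing the worktop lamp over the chopping board and switch it on

## Task

The lamp on the worktop is parked off to the side. Swing its jointed arm round until the round lamp head hangs over the middle of the chopping board and stays there by itself, then press the white switch on top of the lamp's post fully down and release it. Leave the board and the other things where they stand.

Things in the scene. Friction and masses are not known exactly. Their poses are not given: they have to be found in the camera images.
- lamp: Matt black cordless lamp. Round foot 150 mm across, 24 mm high; firm, does not shift. Origin: centre of the foot's underside, on the axis of the upright post (18 mm thick), also the axis of the first pivot. At yaw 0 its x axis points away from the robot. Arm and head lie 211 mm or more above the worktop; nothing of the lamp is higher than 309 mm.
- lamp_arm (a joint): First pivot of the lamp's arm, at the post: a tube 220 mm long to the elbow, 15 mm thick, middle 274 mm above the worktop. At -1.5 the tube points along the lamp's -x axis (0 is about where it is parked); grows counter-clockwise seen from above. Range -2.8 to 1.0 rad. Stiff friction pivot (about 0.4 N m), stays where it is left.
- lamp_forearm (a joint): Elbow pivot of the second tube (13 mm thick, 200 mm from elbow axis to head centre). -1.8: straight out in line with the first; grows as it folds clockwise seen from above. Range -1.8 to 0.7 rad, so the head can stand 134 to 420 mm from the post's axis: lead it round the post, not straight past it. Stiff (about 0.25 N m), stays where it is left; 2 to 4 N on the head moves the arm.
- lamp_elbow (a point): Point on the elbow's vertical axis, 274 mm above the worktop. The elbow is a black barrel 31 mm across, from 233 to 288 mm above the worktop.
- lamp_knob (a point): Middle (284 mm up) of the upright round oak knob on the lamp head, at its centre. The knob is 24 mm across, free from 260 to 304 mm, fixed to the head: a black round shade 110 mm across below, 56 mm at its flat top (258 mm), white underside at 211 mm. Pinch it from above with the fingers one ahead of and one behind it along its path, so that one pushes it; pinched across the path it rolls out.
- lamp_switch (a joint): Spring push switch in the top of the lamp's post: 0 up, 0.006 m fully down. Takes about 2.4 N to start and 4.8 N fully down; springs back when released.
- switch_top (a point): Centre of the top face of the white round switch, 30 mm across, on the post's axis, facing up; 308.5 mm above the worktop when up. It stands 10 mm proud of the 38 mm wide black cap of the post.
- board: Wooden chopping board lying flat, loose, 150 x 240 x 14 mm (x, y, z). Origin: centre of its underside.
- pepper_mill: Dark wooden pepper mill, standing loose, 58 mm across, 130 mm high, origin at the centre of its underside. To be left alone.
- salt_shaker: Salt shaker of clear glass with a grey cap, standing loose, 44 mm across, 90 mm high, origin at the centre of its underside. To be left alone.
- egg_timer: Round kitchen timer, black over cream, standing loose, 59 mm across, 59 mm high, origin at the centre of its underside. To be left alone.

How it is judged:
By the outcome, as a careful person would: the job done as asked, in the order asked, and still so for the second after the job is handed in, with the robot touching nothing.
It also fails if it takes over 48 s, if anything falls off the work surface, if the arm or the gripper's body presses on something with over 40 N, if the wrist force passes 120 N, or if a joint passes its speed limit or range.

## Robot

A 6-joint arm with a two-finger parallel gripper is mounted at the origin on a cart in front of the work surface, level with it; the furniture and walls round the work are solid. World frame = base frame: x ahead of the robot, y to its left, z up, the work surface at z = 0. Lengths are in m, angles in degrees, forces in N, time in s.
With the tool pointing down it reaches from about 0.3 to 0.75 m from the base axis. Payload 8.5 kg.
Tool frame: the origin (TCP) lies midway between the tips of the shut fingers; the grasp point (between the pads) lies 19 mm behind it; z points along the fingers, y is the line along which they close (so a half turn about z gives the same grasp; the last joint's range is limited). The gripper opens to 85 mm and grips with 20 to 120 N. Pads are 22 mm wide; open, the fingers measure 114 mm over their backs; the gripper's body (76 mm by 85 mm) begins 54 mm behind the grasp point. The pads swing forward as they close: fully open they stand 13 mm farther back than shut.
Start: joints at [52.007, 21.807, 74.336, -0, 83.858, -12.336], TCP at [0.238, 0.496, 0.231] pointing down, gripper open.
Joint ranges: [-178.18, 178.18], [-50.72, 133.34], [12.68, 142.11], [-81.47, 261.47], [9.98, 163.14], [-165.26, 165.26]. Speed limits (degrees/s): [136.94, 136.94, 180, 180, 180, 180].

## Interface

Orientations are given as a 3x3 rotation matrix whose columns are the frame's x, y, z axes.
In Python, from rig import env, viewer, recognise, pinpoint gives the robot as it stands.
- The arm moves only by the tool move_arm, never from a script. Its argument "plan" is text: rows parted by semicolons, each of 7 numbers parted by spaces: the shift along the tool's x, y, z in m, then the turn, a rotation vector about the tool's x, y, z in rad, then the finger opening in m, from 0 to 0.0854. A call has 1 to 12 rows; each row shifts and turns the commanded pose from where the row before left it, along the tool's axes as they then stand; what a row does not reach is not made up. A row lasts 1/8 s, in which the tool goes at most 62.5 mm and 10.7 degrees, less where a joint would pass 70% of its speed; a pose out of reach is approached as far as the arm can. A call is refused whole if a number of a shift passes 0.0625 or a number of a turn 0.188, either way. A call with a gripper value outside its range is refused whole. The fingers move at their own pace and stop on an object; "grip_force" is the grip in N (left out, the last holds). Time passes only in rows, so rows that do not move let the fingers close. It gives the time, the measured TCP pose, the force, the opening and the grip force at its end, in the units of the state.
- env.observe(): the state, without advancing time (a new reading comes with each control period).
- viewer.get_image(name): name is "scene" or "top" or "wrist"; returns (picture, depth): 420x560x3 uint8, red, green, blue; 420x560 float32, m along the optical axis (not along the pixel's ray), 0 where there is no reading.
- viewer.calibration(name): a dict with "fx", "fy", "cx", "cy" (pixels), "k1" (the pictures are not rectified: a ray, as slopes to the right and down, at radius r is drawn at 1 + k1 r^2 times it, then the intrinsics apply), "R" (3x3) and "t" (3): a world point X has camera coordinates R X + t. Camera axes: x right, y down, z forward; pixel columns grow to the right and rows downward; lengths in m; the calibration is good to about 2 mm. A picture is of the moment at which its call begins: read the wrist's pose just before it. calibration takes no time and is no camera call; for the wrist camera it gives the pose at the moment of the call.
- env.close_job(): hands the job in; it is judged then, once.
Trained networks look in the newest picture that a camera, given by its name, has taken for a name from the list of things; names that differ only in an ending like _2 or _b are one class to them, and where a whole thing is asked for, a point or a joint stands for the part that bears it (a point fixed in the world has none). Each returns a list of dicts, best first, with "conf" (0 to 1); they miss things now and then, are a little off and sometimes report something else, mostly with a low value. They report only what shows in the picture. A call takes as long as a camera call.
- recognise(camera, name): "extent" ([centre column, centre row, width, height] in pixels, round what is visible of it).
- pinpoint(camera, name): "pixel" ([column, row] in pixels: a listed point, or the origin of a listed thing).
The state is a dict: "time_s": time; "q": joint angles; "qvel": joint speeds; "joint_efforts": joint torques, N m; "position": TCP position; "tool_rot": TCP orientation; "ft_force": force on the tool from outside, world axes, zero at the start; "wrist_torque": the same for the moment, N m; "grip_width": finger opening in m; "gripper_force": force on a finger pad.
Only numpy, scipy, OpenCV 4.12 (cv2) and the standard library are available. Lean on these libraries where they do the work, as an engineer would, in place of code of your own. Each camera call takes 0.05 s, during which the arm holds its last target. There are 200 camera calls.

## Working session

There is one attempt and no reset: what is moved stays moved. The work goes in short steps, Python scripts to look and compute and a tool call to move; the robot and the scene stay as the last step left them, time stands still between calls to the robot, and variables do not carry over. Pictures are saved under pics/ and viewed, at most 10 in all, crops included, and the job is handed in when it is done.

Besides the shell and the picture viewer there is one more tool, called as name(argument=value, ...), one argument or row to a line, values as JSON. move_arm: Moves the arm, as the interface text tells. Its arguments: {"type":"object","properties":{"plan":{"type":"string"},"grip_force":{"type":"number"}},"required":["plan"]}

```bash
mkdir -p pics
cat > h.py <<'E'
import numpy as np, cv2
from rig import env, viewer, recognise, pinpoint
def ray(c,px):
    K=np.array([[c['fx'],0,c['cx']],[0,c['fy'],c['cy']],[0,0,1.]])
    s=cv2.undistortPoints(np.array([[px]],float),K,np.array([c['k1'],0,0,0.]))[0,0]
    R=np.array(c['R']);t=np.array(c['t'])
    return -R.T@t, R.T@np.array([s[0],s[1],1.])
def at_z(cam,px,z):
    o,d=ray(viewer.calibration(cam),px); return o+d*(z-o[2])/d[2]
def snap(cam,fn):
    im,d=viewer.get_image(cam); cv2.imwrite('pics/'+fn,im[:,:,::-1]); return im,d
Z=dict(lamp=0,lamp_elbow=.274,lamp_knob=.284,switch_top=.3085,board=0,pepper_mill=0,salt_shaker=0,egg_timer=0)
def find(cam,names=Z):
    for n in names:
        for r in pinpoint(cam,n)[:2]:
            print(cam,n,round(r['conf'],2),np.round(r['pixel'],1),np.round(at_z(cam,r['pixel'],Z[n]),4))
E
python3 - <<'E'
from h import *
for c in ('top','scene'):
    snap(c,c+'0.png'); find(c)
s=env.observe();print(s['time_s'],s['position'],np.round(s['tool_rot'],3))
a=cv2.imread('pics/top0.png')
E
```

```text
top lamp 0.67 [284.7 169.1] [ 0.6929 -0.0934  0.    ]
top lamp_elbow 0.67 [377.2 163.1] [ 0.662  -0.3106  0.274 ]
top lamp_knob 0.96 [343.9 233.8] [ 0.4904 -0.2242  0.284 ]
top switch_top 0.63 [292.5 145.8] [ 0.6973 -0.103   0.3085]
top board 0.84 [221.1 247. ] [0.4643 0.0941 0.    ]
top board 0.24 [286.7 167.5] [ 0.6976 -0.0994  0.    ]
top pepper_mill 0.88 [201.3 180.6] [0.6601 0.1529 0.    ]
top pepper_mill 0.26 [342.9 233.4] [ 0.5016 -0.2629  0.    ]
top salt_shaker 0.66 [218.6 156.5] [0.7318 0.1021 0.    ]
top egg_timer 0.67 [321.2 272.2] [ 0.3887 -0.1976  0.    ]
scene lamp 0.85 [312.8 213.2] [ 0.695 -0.091  0.   ]
scene lamp_elbow 0.91 [409. 172.] [ 0.6672 -0.3189  0.274 ]
scene lamp_elbow 0.18 [346.4 212.6] [ 0.5057 -0.2336  0.274 ]
scene switch_top 0.64 [320.2 123.6] [ 0.7023 -0.0984  0.3085]
scene switch_top 0.26 [345.2 211.5] [ 0.4788 -0.2382  0.3085]
scene board 0.79 [213.9 254.7] [0.4675 0.0872 0.    ]
scene pepper_mill 0.96 [226.4 192.8] [0.6684 0.16   0.    ]
scene salt_shaker 0.93 [250.9 187.5] [0.7139 0.1057 0.    ]
scene egg_timer 0.69 [306.5 325.4] [ 0.3786 -0.2046  0.    ]
0.9 [0.23815231 0.49574582 0.23133229] [[-0.901  0.433  0.   ]
 [ 0.433  0.901  0.   ]
 [-0.     0.    -1.   ]]
```

View pics/top0.png

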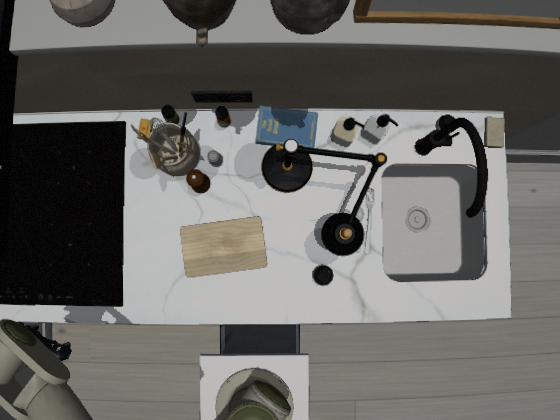

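View pics/scene0.png

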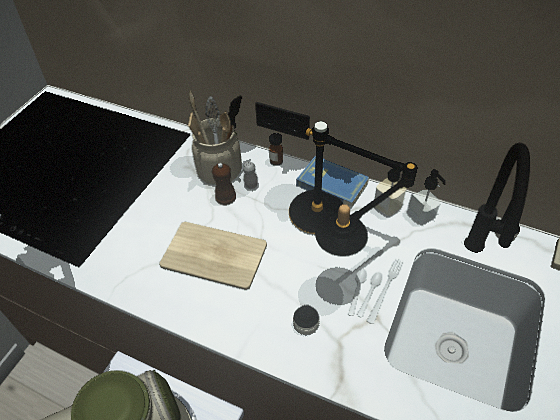

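Top view: switch at (291,146), elbow (380,158), knob (346,233) and board centre about (223,247). The scene view agrees: post to elbow comes out at about 0.218 m and elbow to knob at about 0.198 m. I'll raise and turn the tool, then travel over to the knob.

move_arm(
  plan="0 0 -0.03 0 0 -0.165 0.085;0 0 -0.03 0 0 -0.165 0.085;0 0 -0.03 0 0 -0.165 0.085;0 0 -0.03 0 0 -0.165 0.085;0 0 -0.03 0 0 -0.165 0.085;0 0 -0.03 0 0 -0.165 0.085;0.0114 -0.0535 0 0 0 0 0.085;0.0114 -0.0535 0 0 0 0 0.085;0.0114 -0.0535 0 0 0 0 0.085;0.0114 -0.0535 0 0 0 0 0.085;0.0114 -0.0535 0 0 0 0 0.085;0.0114 -0.0535 0 0 0 0 0.085",
)

```text
time_s: 2.4
position: [0.3453, 0.1839, 0.4115]
tool_rot: [[-0.856, -0.516, 0.001], [-0.516, 0.856, 0.0], [-0.001, -0.0, -1.0]]
ft_force: [0.9, -0.0, -0.5]
grip_width: 0.0849
gripper_force: 0.0
```

move_arm(
  plan="0.0114 -0.0535 0 0 0 0 0.085;0.0114 -0.0535 0 0 0 0 0.085;0.0114 -0.0535 0 0 0 0 0.085;0.0114 -0.0535 0 0 0 0 0.085;0.0114 -0.0535 0 0 0 0 0.085;0.0114 -0.0535 0 0 0 0 0.085;0.0114 -0.0535 0 0 0 0 0.085;0 0 0 0 0 0 0.085;0 0 0 0 0 0 0.085",
)

```text
time_s: 3.52
position: [0.4699, -0.1762, 0.4114]
tool_rot: [[-0.857, -0.516, 0.0], [-0.516, 0.857, 0.0], [-0.0, 0.0, -1.0]]
ft_force: [-0.1, -0.3, -0.2]
grip_width: 0.0845
gripper_force: 0.0
```

```bash
cat >> h.py <<'E'
def delta(target):
    s=env.observe();R=np.array(s['tool_rot']);return R.T@(np.array(target)-s['position'])
def board(cam='top'):
    im,_=viewer.get_image(cam)
    o,d=None,None
    hsv=cv2.cvtColor(im,cv2.COLOR_RGB2HSV)
    m=cv2.inRange(hsv,(8,40,90),(28,200,255)); m=cv2.morphologyEx(m,cv2.MORPH_OPEN,np.ones((5,5)))
    n,l,st,ce=cv2.connectedComponentsWithStats(m); 
    k=[i for i in range(1,n) if st[i,0]>100 and st[i,1]>180 and st[i,4]>1000]
    k=max(k,key=lambda i:st[i,4])
    c=max(cv2.findContours((l==k).astype('uint8'),0,2)[0],key=cv2.contourArea)
    p=np.array([at_z(cam,q[0],.014)[:2] for q in c],np.float32)
    return cv2.minAreaRect(p)
E
python3 - <<'E'
from h import *
s=env.observe();print(s['time_s'],s['position'],s['q'],s['ft_force'])
for c in ('top','scene'):
    try: print(c,board(c))
    except Exception as e: print(c,e)
snap('wrist','w1.png'); find('wrist',['lamp_knob','lamp_elbow','switch_top','lamp'])
E
```

```text
3.525 [ 0.46993995 -0.17615411  0.41139479] [-3.40936674e+01  1.32033214e+01  5.79422909e+01  1.09349519e-02
  1.08861082e+02 -1.55150336e+02] [-0.06572056 -0.25228144 -0.18319356]
top ((0.46616512537002563, 0.08708293735980988), (0.14807869493961334, 0.2379283607006073), 7.289266109466553)
scene ((0.46379554271698, 0.08511139452457428), (0.14938877522945404, 0.23857875168323517), 7.524045944213867)
wrist lamp_knob 0.67 [217.8 192. ] [ 0.4943 -0.231   0.284 ]
wrist lamp_knob 0.52 [370.9 304.7] [ 0.5212 -0.0338  0.284 ]
wrist lamp 0.84 [258.2 267. ] [ 0.6965 -0.0982  0.    ]
```

View pics/w1.png

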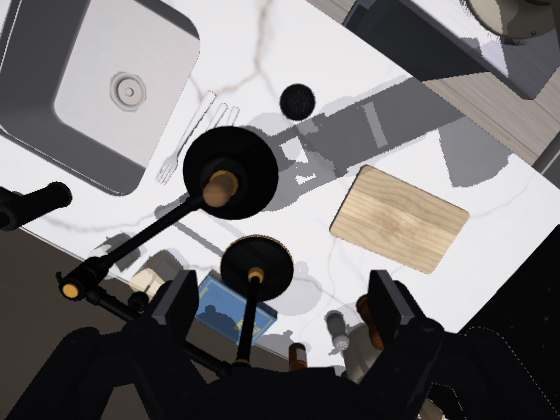

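The wrist view shows the knob at about (218,187), the foot at (257,267) and the board at (400,218). The board centre is (0.465, 0.086). I'll refine the knob and switch positions from depth.

```bash
cat >> h.py <<'E'
def cloud(cam,c,r,z0,z1):
    im,d=viewer.get_image(cam); k=viewer.calibration(cam)
    v,u=np.nonzero(d>0)
    K=np.array([[k['fx'],0,k['cx']],[0,k['fy'],k['cy']],[0,0,1.]])
    s=cv2.undistortPoints(np.stack([u,v],1).astype(float)[:,None],K,np.array([k['k1'],0,0,0.]))[:,0]
    X=(np.c_[s,np.ones(len(s))]*d[v,u][:,None]-k['t'])@np.array(k['R'])
    m=(np.hypot(*(X[:,:2]-c).T)<r)&(X[:,2]>z0)&(X[:,2]<z1)
    p=X[m]
    if len(p): print(cam,len(p),'mid',np.round((p.max(0)+p.min(0))/2,4),'size',np.round(np.ptp(p,0),3),'mean',np.round(p.mean(0),4))
E
python3 - <<'E'
from h import *
for cam in ('top','scene','wrist'):
    print('knob');cloud(cam,[.49,-.228],.035,.292,.315)
    print('switch');cloud(cam,[.698,-.098],.03,.302,.32)
print(delta([.49,-.228,.35]))
E
```

```text
knob
switch
top 123 mid [ 0.6994 -0.0984  0.3071] size [0.029 0.026 0.009] mean [ 0.699  -0.0985  0.3071]
knob
scene 111 mid [ 0.4907 -0.2318  0.2996] size [0.023 0.023 0.015] mean [ 0.4877 -0.2326  0.3005]
switch
knob
wrist 571 mid [ 0.4917 -0.2314  0.299 ] size [0.022 0.023 0.013] mean [ 0.4902 -0.2313  0.3016]
switch
[ 0.00955079 -0.05445492  0.0613324 ]
```

move_arm(
  plan="0.0051 -0.029 0 0 0 0 0.085;0.0052 -0.029 0 0 0 0 0.085;0 0 0.02 0 0 0.17 0.085;0 0 0.03 0 0 0 0.085;0 0 0.03 0 0 0 0.085;0 0 0.03 0 0 0 0.085;0 0 0.02 0 0 0 0.085;0 0 0.011 0 0 0 0.085;0 0 0 0 0 0 0.085",
  grip_force=20,
)

```text
time_s: 5.3
position: [0.4912, -0.2315, 0.2701]
tool_rot: [[-0.932, -0.364, -0.001], [-0.364, 0.932, 0.0], [0.0, 0.001, -1.0]]
ft_force: [0.0, -0.1, 0.1]
grip_width: 0.0851
gripper_force: 0.0
```

move_arm(
  plan="0 0 0 0 0 0 0.018;0 0 0 0 0 0 0.018;0 0 0 0 0 0 0.018;0 0 0 0 0 0 0.018;0 0 0 0 0 0 0.018;0 0 0 0 0 0 0.018",
  grip_force=25,
)

```text
time_s: 6.05
position: [0.4913, -0.2315, 0.2707]
tool_rot: [[-0.932, -0.364, 0.001], [-0.364, 0.932, -0.001], [-0.0, -0.001, -1.0]]
ft_force: [-0.2, -0.3, 3.4]
grip_width: 0.0233
gripper_force: 24.7
```

Run:
```python
from h import *
s=env.observe();print(s['time_s'],np.round(s['q'],1),s['ft_force'])
snap('wrist','w2.png')
P=np.array([.699,-.0985]);k=np.array(s['position'])[:2]-P;b=np.array([.465,.086])-P
r0,r1=np.hypot(*k),np.hypot(*b);a0=np.arctan2(k[1],k[0])%(2*np.pi);a1=np.arctan2(b[1],b[0])
R=np.array(s['tool_rot']);y=np.arctan2(R[1,1],R[0,1]);y1=np.radians(51)
print(r0,r1,np.degrees([a0,a1,y]))
N=16;w=(y-y1)/N
pos=k;yaw=y
for i in range(1,N+1):
    f=i/N;r=r0+(r1-r0)*f;a=a0+(a1-a0)*f
    n=r*np.array([np.cos(a),np.sin(a)]);d=n-pos
    ey=np.array([np.cos(yaw),np.sin(yaw)]);ex=np.array([-ey[1],ey[0]])
    print('%.4f %.4f 0 0 0 %.4f'%(d@ex,d@ey,w)); pos=n;yaw-=w
```

```text
6.05 [ -37.7   19.7   71.1   -0.    89.2 -149.1] [-0.18664304 -0.25921213  3.39204412]
0.24666424218347902 0.2979869963605794 [212.63610587 141.74557965 111.32557715]
0.0062 0.0184 0 0 0 0.0658
0.0060 0.0188 0 0 0 0.0658
0.0058 0.0191 0 0 0 0.0658
0.0056 0.0194 0 0 0 0.0658
0.0055 0.0197 0 0 0 0.0658
0.0053 0.0200 0 0 0 0.0658
0.0050 0.0203 0 0 0 0.0658
0.0048 0.0206 0 0 0 0.0658
0.0046 0.0209 0 0 0 0.0658
0.0044 0.0212 0 0 0 0.0658
0.0041 0.0215 0 0 0 0.0658
0.0039 0.0218 0 0 0 0.0658
0.0037 0.0221 0 0 0 0.0658
0.0034 0.0224 0 0 0 0.0658
0.0031 0.0227 0 0 0 0.0658
0.0029 0.0230 0 0 0 0.0658
```

View pics/w2.png

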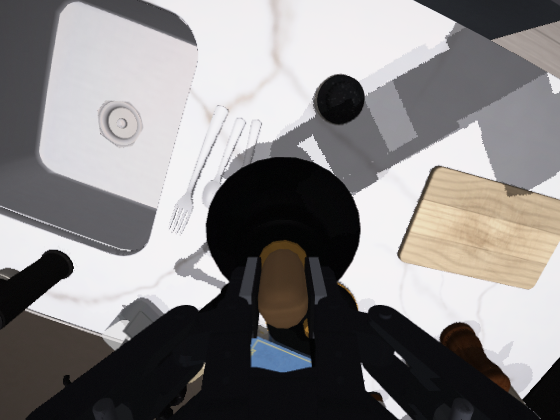

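The knob sits at (285,285) between the two pads, which are closed to 23 mm. Swinging slowly along the arc around the post.

move_arm(
  plan="0.0031 0.0092 0 0 0 0.033 0.018;0.0031 0.0092 0 0 0 0.033 0.018;0.003 0.0094 0 0 0 0.033 0.018;0.003 0.0094 0 0 0 0.033 0.018;0.0029 0.0095 0 0 0 0.033 0.018;0.0029 0.0096 0 0 0 0.033 0.018;0.0028 0.0097 0 0 0 0.033 0.018;0.0028 0.0097 0 0 0 0.033 0.018",
)

```text
time_s: 7.1
position: [0.4496, -0.1644, 0.2707]
tool_rot: [[-0.994, -0.106, 0.002], [-0.106, 0.994, -0.001], [-0.002, -0.001, -1.0]]
ft_force: [2.1, -1.8, 4.1]
grip_width: 0.0232
gripper_force: 24.6
```

Run:
```python
from h import *
s=env.observe();print(np.round(s['q'],1),s['ft_force'],s['wrist_torque'],s['grip_width'])
viewer.get_image('top');find('top',['lamp_knob','lamp_elbow'])
```

```text
[ -34.3   12.9   80.8    0.    86.2 -130.4] [ 2.07891245 -1.81056991  4.06197615] [-0.2499405  -0.3972255  -0.12202569] 0.02315579280767826
top lamp_knob 0.97 [316.4 253.3] [ 0.4448 -0.1582  0.284 ]
```

Following well.

move_arm(
  plan="0.0027 0.0098 0 0 0 0.033 0.018;0.0027 0.0099 0 0 0 0.033 0.018;0.0026 0.01 0 0 0 0.033 0.018;0.0026 0.01 0 0 0 0.033 0.018;0.0025 0.0101 0 0 0 0.033 0.018;0.0025 0.0101 0 0 0 0.033 0.018;0.0024 0.0103 0 0 0 0.033 0.018;0.0024 0.0103 0 0 0 0.033 0.018;0.0023 0.0104 0 0 0 0.033 0.018;0.0023 0.0104 0 0 0 0.033 0.018;0.0022 0.0106 0 0 0 0.033 0.018;0.0022 0.0106 0 0 0 0.033 0.018",
)

```text
time_s: 8.75
position: [0.43, -0.0417, 0.2707]
tool_rot: [[-0.958, 0.285, 0.001], [0.285, 0.958, -0.002], [-0.002, -0.001, -1.0]]
ft_force: [1.3, -2.9, 5.5]
grip_width: 0.0225
gripper_force: 24.7
```

move_arm(
  plan="0.002 0.0107 0 0 0 0.033 0.018;0.002 0.0107 0 0 0 0.033 0.018;0.002 0.0109 0 0 0 0.033 0.018;0.0019 0.0109 0 0 0 0.033 0.018;0.0018 0.011 0 0 0 0.033 0.018;0.0018 0.011 0 0 0 0.033 0.018;0.0017 0.0112 0 0 0 0.033 0.018;0.0017 0.0112 0 0 0 0.033 0.018;0 0 0 0 0 0 0.018;0 0 0 0 0 0 0.018",
)

```text
time_s: 10.0
position: [0.4504, 0.0448, 0.2707]
tool_rot: [[-0.852, 0.524, 0.0], [0.524, 0.852, -0.0], [-0.0, 0.0, -1.0]]
ft_force: [0.1, 0.2, 6.0]
grip_width: 0.0228
gripper_force: 24.7
```

Run:
```python
from h import *
s=env.observe();print(np.round(s['q'],1),s['ft_force'],s['grip_width'])
snap('top','t3.png');find('top',['lamp_knob','lamp_elbow','board'])
print(delta([.465,.086,.2707]))
```

```text
[ -9.4  10.2  84.3  -0.   85.4 -67.8] [0.06885122 0.16325034 6.02984752] 0.02278725933574051
top lamp_elbow 0.63 [311.7 234.2] [ 0.4904 -0.1483  0.274 ]
[ 9.16647527e-03  4.28782351e-02 -4.12911446e-05]
```

View pics/t3.png

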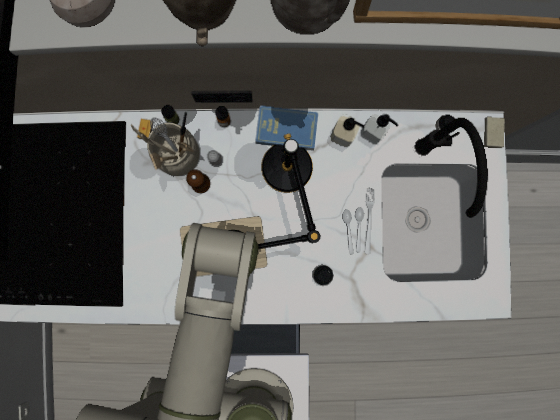

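The arm has swung as planned, with the elbow at (313,236) and the head about 44 mm short of the target. Finishing the swing.

move_arm(
  plan="0.0023 0.0107 0 0 0 0 0.018;0.0023 0.0107 0 0 0 0 0.018;0.0023 0.0107 0 0 0 0 0.018;0.0023 0.0107 0 0 0 0 0.018;0 0 0 0 0 0 0.018;0 0 0 0 0 0 0.018",
)

```text
time_s: 10.95
position: [0.465, 0.0861, 0.2706]
tool_rot: [[-0.852, 0.524, 0.0], [0.524, 0.852, -0.0], [-0.0, 0.0, -1.0]]
ft_force: [-0.6, 0.6, 6.0]
grip_width: 0.0226
gripper_force: 24.3
```

move_arm(
  plan="0 0 0 0 0 0 0.04;0 0 0 0 0 0 0.06;0 0 0 0 0 0 0.085;0 0 0 0 0 0 0.085;0 0 0 0 0 0 0.085;0 0 -0.02 0 0 0 0.085;0 0 -0.03 0 0 0 0.085;0 0 -0.04 0 0 0 0.085;0 0 -0.03 0 0 0 0.085;0 0 0 0 0 0 0.085",
)

```text
time_s: 12.2
position: [0.4652, 0.0861, 0.3921]
tool_rot: [[-0.852, 0.524, 0.004], [0.524, 0.852, -0.0], [-0.004, 0.002, -1.0]]
ft_force: [-0.8, -0.2, -1.1]
grip_width: 0.0852
gripper_force: 0.0
```

Run:
```python
from h import *
s=env.observe();print(s['position'],np.round(s['q'],1),s['ft_force'])
for cam in ('scene','wrist'): cloud(cam,[.465,.086],.04,.292,.315)
snap('wrist','w4.png');find('wrist',['lamp_knob','board']);find('scene',['board','pepper_mill','salt_shaker','egg_timer'])
R=np.array(s['tool_rot']);print(np.round(R,3),delta([.699,-.0985,.345]))
```

```text
[0.46517168 0.08614842 0.39209645] [ -3.9   9.8  65.3  -0.  104.6 -62.3] [-0.81798327 -0.18277921 -1.13948201]
scene 98 mid [0.4654 0.0831 0.2993] size [0.024 0.021 0.015] mean [0.463  0.0819 0.3007]
wrist 620 mid [0.4663 0.0847 0.2985] size [0.023 0.023 0.013] mean [0.4648 0.0858 0.301 ]
wrist lamp_knob 0.92 [283.7 210.7] [0.4669 0.0856 0.284 ]
scene board 0.9 [214.6 253.3] [0.4721 0.0877 0.    ]
scene pepper_mill 0.82 [227.7 196.7] [0.6568 0.1496 0.    ]
scene pepper_mill 0.38 [311.9 215.2] [ 0.6875 -0.0914  0.    ]
scene salt_shaker 0.72 [248.1 186.1] [0.7156 0.1155 0.    ]
scene egg_timer 0.67 [306.8 321.4] [ 0.3883 -0.2013  0.    ]
scene egg_timer 0.36 [200.  176.1] [0.696  0.2625 0.    ]
[[-0.852  0.524  0.004]
 [ 0.524  0.852 -0.   ]
 [-0.004  0.002 -1.   ]] [-0.29632743 -0.03439859  0.04477635]
```

View pics/w4.png

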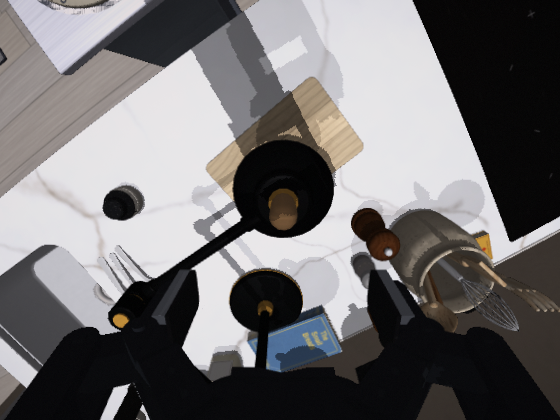

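The head hangs over the board at (284,190) in this view, with the knob within 2 mm of the board centre, and the other things have not moved. Next I shut the fingers and go above the switch.

move_arm(
  plan="-0.037 -0.0043 0 0 0 0 0;-0.037 -0.0043 0 0 0 0 0;-0.037 -0.0043 0 0 0 0 0;-0.037 -0.0043 0 0 0 0 0;-0.037 -0.0043 0 0 0 0 0;-0.037 -0.0043 0 0 0 0 0;-0.037 -0.0043 0 0 0 0 0;-0.037 -0.0043 0 0 0 0 0;0 0 0.04 0 0 0 0;0 0 0 0 0 0 0;0 0 0 0 0 0 0",
)

```text
time_s: 14.02
position: [0.6988, -0.098, 0.3527]
tool_rot: [[-0.852, 0.524, 0.003], [0.524, 0.852, -0.001], [-0.003, 0.001, -1.0]]
ft_force: [-0.1, 0.0, -0.4]
grip_width: -0.0002
gripper_force: 0.0
```

Run:
```python
from h import *
s=env.observe();print(s['position'],np.round(s['q'],1),s['ft_force'],s['grip_width'])
for cam in ('wrist','scene','top'): cloud(cam,[.699,-.0985],.02,.302,.315)
print(delta([.699,-.0985,.3085]))
```

```text
[ 0.69878375 -0.09803761  0.35273332] [-17.6  38.5  25.7   0.  115.6 -76. ] [-0.10947515  0.04319913 -0.43952315] -0.0002132753276774032
wrist 1423 mid [ 0.6991 -0.0998  0.3065] size [0.029 0.03  0.009] mean [ 0.6979 -0.0989  0.3086]
scene 112 mid [ 0.6962 -0.1002  0.3072] size [0.034 0.028 0.01 ] mean [ 0.6955 -0.1008  0.3076]
top 67 mid [ 0.6929 -0.0972  0.3076] size [0.019 0.028 0.01 ] mean [ 0.6925 -0.0973  0.307 ]
[-0.00012497 -0.0003351   0.0444915 ]
```

move_arm(
  plan="0 0 0.02 0 0 0 0;0 0 0.016 0 0 0 0;0 0 0.005 0 0 0 0;0 0 0.003 0 0 0 0;0 0 0.002 0 0 0 0;0 0 0.002 0 0 0 0;0 0 0.001 0 0 0 0;0 0 0.001 0 0 0 0;0 0 0 0 0 0 0",
)

```text
time_s: 15.3
position: [0.6989, -0.0983, 0.3024]
tool_rot: [[-0.852, 0.524, 0.003], [0.524, 0.852, -0.001], [-0.003, 0.001, -1.0]]
ft_force: [-2.0, 0.2, 10.4]
grip_width: -0.0
gripper_force: 5.1
```

move_arm(
  plan="0 0 0.0005 0 0 0 0;0 0 0.0005 0 0 0 0;0 0 0 0 0 0 0;0 0 0 0 0 0 0",
)

```text
time_s: 15.8
position: [0.6989, -0.0983, 0.3023]
tool_rot: [[-0.852, 0.524, 0.005], [0.524, 0.852, -0.001], [-0.005, 0.001, -1.0]]
ft_force: [-2.3, 1.1, 13.5]
grip_width: -0.0002
gripper_force: 6.9
```

move_arm(
  plan="0 0 -0.01 0 0 0 0;0 0 -0.03 0 0 0 0;0 0 -0.04 0 0 0 0;0 0 -0.02 0 0 0 0;0 0 0 0 0 0 0;0 0 0 0 0 0 0",
)

```text
time_s: 16.55
position: [0.699, -0.0984, 0.3975]
tool_rot: [[-0.852, 0.524, -0.003], [0.524, 0.852, 0.001], [0.003, -0.001, -1.0]]
ft_force: [0.2, -0.4, -0.3]
grip_width: 0.0
gripper_force: 0.0
```

Run:
```python
from h import *
s=env.observe();print(s['position'],s['ft_force'])
cloud('scene',[.465,.086],.04,.292,.315);cloud('wrist',[.465,.086],.04,.292,.315);cloud('wrist',[.699,-.0985],.025,.302,.32)
snap('scene','s5.png');find('scene',['board','pepper_mill','salt_shaker','egg_timer'])
```

```text
[ 0.69896422 -0.09841761  0.39752656] [ 0.22621617 -0.42917838 -0.2736035 ]
scene 100 mid [0.4659 0.083  0.3002] size [0.024 0.022 0.016] mean [0.4633 0.0819 0.3001]
wrist 994 mid [ 0.699  -0.0999  0.3065] size [0.029 0.029 0.009] mean [ 0.6981 -0.0991  0.3083]
scene board 0.58 [214.2 254.5] [0.4684 0.0868 0.    ]
scene pepper_mill 0.73 [226.7 194. ] [0.6647 0.157  0.    ]
scene salt_shaker 0.7 [247.3 185.7] [0.7161 0.1183 0.    ]
scene egg_timer 0.62 [305.3 324.9] [ 0.3787 -0.2016  0.    ]
```

View pics/s5.png

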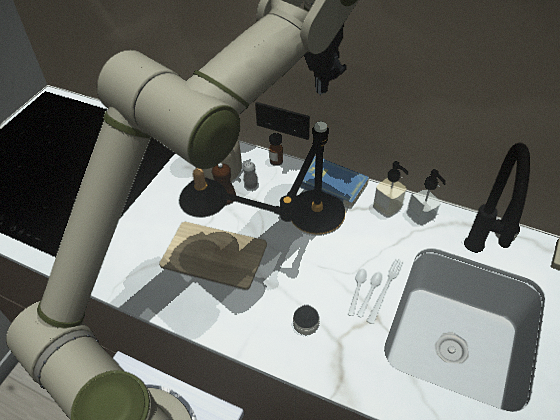

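The head is at (205,195), raised above the board at (214,254). The switch at (320,128) has sprung back up, and the gripper is clear of everything. Handing in.

```bash
python3 -c "
from rig import env
print(env.close_job())"
```

```text
the job is handed in; nothing more can be done
None
```

The lamp head hangs by itself over the middle of the chopping board, within about 3 mm by my measurements. After that I pressed the switch until it stopped moving (13.5 N) and let it spring back; the other things stand where they were, and the job is handed in at about 17 s.

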